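Tap the saw's stop slide up to its mark

ROBOT

A 6-joint arm with a two-finger parallel gripper is mounted at the origin on the work surface. World frame = base frame: x ahead of the robot, y to its left, z up, the work surface at z = 0. Lengths are in mm, angles in rad, forces in N, time in s.
With the tool pointing down it reaches from about 400 to 925 mm from the base axis. Payload 12.5 kg.
Tool frame: the origin (TCP) lies between the finger pads; the fingertips stand 11 mm ahead of it and the grasp point (between the pads) lies 8 mm behind it (env.tip_extent is the distance from the TCP to the fingertips, in mm); x points along the fingers, z is the direction in which the jaws open and shut, and the axes are right-handed (so a half turn about x gives the same grasp; the last joint's range is limited). The gripper opens to 95 mm and grips with 3 to 60 N. Pads are 20 mm wide; open, the fingers measure 119 mm over their backs; the gripper's body (75 mm by 180 mm) begins 59 mm behind the grasp point.
Start: joints at [-1.363, 0.491, 1.559, -0, 1.092, -0.106], TCP at [192.945, -594.492, 197.861] pointing down, gripper open.
Joint ranges: [-3.1, 3.1], [-0.84, 2.19], [0.05, 2.79], [-1.13, 4.28], [0.06, 2.93], [-2.69, 2.69]. Speed limits (rad/s): [2.22, 2.22, 2.79, 3.14, 3.14, 3.14].

INTERFACE

Orientations are given as [roll, pitch, yaw] about the fixed x, y, z axes, in that order (R = Rz(yaw) Ry(pitch) Rx(roll)).
In Python, from cell import status, imaging, env gives the robot as it stands. The module is installed in compiled form; this text tells all that it offers.
- The arm moves only by the tool apply_moves, never from a script. Its argument "increments" is a list of rows, each a list of 5 numbers: the closure, from 0 (fully open) to 1 (shut), then the shift along the tool's x, y, z in mm, then the turn about the tool's x in degrees. A call has 1 to 10 rows; each row shifts and turns the commanded pose from where the row before left it, along the tool's axes as they then stand; what a row does not reach is not made up. A row lasts 1/10 s, in which the tool goes at most 50 mm and 8.59 degrees, less where a joint would pass 70% of its speed; a pose out of reach is approached as far as the arm can. A call with a gripper value outside its range is refused whole. The fingers move at their own pace and stop on an object; the grip force is fixed at half the most. Time passes only in rows, so rows that do not move let the fingers close. It gives the time, the measured TCP pose, the force and the opening at its end, in the units of the state.
- status.state(): the state, without advancing time (a new reading comes with each control period).
- imaging.read_camera(name): name is "scene" or "top" or "wrist"; returns a dict with "pixels" (420x560x3 uint8, red, green, blue), "fovy" (degrees; the focal length in pixels is half the picture's height over the tangent of half this angle, whatever the lens; pixels are square), "cx", "cy" (the principal point, pixels), "distortion" ([k1, k2, p1, p2, k3] as OpenCV has them; the pictures are not rectified), "R" (3x3) and "t" (3): a world point X has camera coordinates R X + t. Camera axes: x right, y down, z forward; pixel columns grow to the right and rows downward; lengths in mm; the calibration is good to about 2 mm. A picture is of the moment at which its call begins. There is no depth.
- env.job_done(): hands the job in, once; it reports no verdict.
The state is a dict: "t": time; "joints": joint angles; "qvel": joint speeds; "tau": joint torques, N m; "eef_pos": TCP position; "tcp_rot": TCP orientation; "ft_force": force on the tool from outside, world axes, zero at the start; "moment": the same for the moment, N m; "opening": opening from 0.0 (shut) to 1.0 (fully open).
Only numpy, scipy, OpenCV 4.12 (cv2) and the standard library are available. Lean on these libraries where they do the work, as an engineer would, in place of code of your own. Each camera call takes 0.05 s, during which the arm holds its last target. There are 200 camera calls.

TASK

Draw the wooden tapping bar out of its pocket by the end that stands out, lay it on the bench and let go of it, then take it again far enough back to reach deep into the rail (by its thick handle). With its brass tip, through the open mouth of the rail, push the stiff stop slide slowly to about a centimetre short of the yellow mark, draw the bar back off it, then nudge it on in small gentle taps until its red line lies within the yellow band, never past it. Finally lay the bar flat on the bench, clear of the rail, and leave the other things on the bench alone.

Things in the scene. Friction and masses are not known exactly. Their poses are not given: they have to be found in the camera images.
- bar: Tapping bar, 190 mm long, 0.15-0.31 kg, lying level on the bench. Origin under its middle, at the handle's underside; x runs along it to the brass tip, z up. Pale wooden handle x=-95 to -25 mm, 32 mm wide, 36 tall; dark shaft with brass tip x=-25 to +95 mm, 18 mm wide, z=10 to 30 mm. At the start only the shaft's last 80-85 mm stands out of the pocket.
- bar_tip (a point): Centre of the bar's brass end face: x=+95, z=20 mm in the bar's frame.
- bar_handle (a point): Grip point in the handle: x=-50, z=20 mm in the bar's frame.
- pocket: Fixed brown wooden roofed sleeve on the bench, 115 mm long, 66 wide, 56 tall, no floor, inside 42 mm wide, 46 high. Origin under its middle; x points out of its open mouth (x=+55 mm), the way the bar's tip points and is to be pulled, level along the bench. The bar is clear of it after 110 mm of pull.
- rail: Fixed blue and aluminium stop rail, 200 mm long, base 90 mm wide, 6 thick; channel 52 mm wide and 44 tall outside, free inside 28 mm wide and z=6 to 38 mm (the bar's shaft fits, its handle does not). Origin under its middle; x points the way the stop is to be pushed. Mouth at x=-100 mm, far end shut. A 14 mm slot in the roof shows the stop.
- rail_mouth (a point): Centre of the rail's open mouth: x=-100, z=22 mm in the rail's frame.
- stop: Stop slide in the rail: dark steel block 40 mm long (x), 26 wide, z=8 to 36 mm, 0.35-0.75 kg, white top strip with a red line across its middle. Origin at mid-length, bench level; axes as the rail's. Tapped face at x=-20 mm, 35-47 mm inside the mouth at the start. Stiff: needs about 12 N to move, stays where left; it can only be pushed on, not drawn back.
- stop_line (a point): The red line on the stop: x=0 of the stop, z=44 mm, just at the rail's roof.
- mark: The yellow mark: a fixed band 6 mm wide (along the rail) across the rail's roof, down its sides and over its base. Origin on the band's middle line on the roof, 44 mm above the bench; axes as the rail's. 33 to 65 mm on from the red line at the start.
- mug: Bystander: blue mug, 80 mm wide, 95 mm tall. Leave alone. Origin under its middle.
- glue: Bystander: yellow glue bottle, 64 mm wide, 170 mm tall. Leave alone. Origin under its middle.
- screwdriver: Bystander: red screwdriver, 200 mm long, beyond the rail. Leave alone. Origin under its middle.
- tape: Bystander: yellow tape measure, 75 x 45 x 70 mm tall. Leave alone. Origin under its middle.
- offcut: Bystander: pale wood offcut, 140 x 60 x 35 mm. Leave alone. Origin under its middle.
- wrench: Bystander: steel wrench, 180 mm long. Leave alone. Origin under its middle.
- can: Bystander: red paint tin, 70 mm wide, 90 mm tall. Leave alone. Origin under its middle.
Mind the look-alikes: they are no part of the job. What is shaped like the pocket but pink or turquoise is not meant.

How it is judged:
By the outcome, as a careful person would: the job done as asked, in the order asked, and still so for the second after the job is handed in, with the robot touching nothing.
It also fails if it takes over 64 s, if anything falls off the work surface, if the arm or the gripper's body presses on something with over 40 N, if the wrist force passes 120 N, or if a joint passes its speed limit or range.

## Working session

There is one attempt and no reset: what is moved stays moved. The work goes in short steps, Python scripts to look and compute and a tool call to move; the robot and the scene stay as the last step left them, time stands still between calls to the robot, and variables do not carry over. Pictures are saved under pics/ and viewed, about 8 in all and at most 12, crops included, and the job is handed in when it is done.

Besides the shell and the picture viewer there is one more tool, called after "Request:" by a JSON object that holds its "op" and its "data". apply_moves: Moves the arm, as the interface text tells. Its arguments: {"type":"object","properties":{"increments":{"type":"array"}},"required":["increments"]}

```bash
mkdir -p pics
cat > h.py <<'E'
import numpy as np, cv2
from cell import status, imaging, env
def cam(n):
    d=imaging.read_camera(n); p=d["pixels"]; f=p.shape[0]/2/np.tan(np.radians(d["fovy"])/2)
    d["K"]=np.array([[f,0,d["cx"]],[0,f,d["cy"]],[0,0,1.]]); d["D"]=np.array(d["distortion"],float)
    d["R"]=np.array(d["R"]);d["t"]=np.array(d["t"]);return d
def ray(d,uv):
    u=cv2.undistortPoints(np.array(uv,float).reshape(-1,1,2),d["K"],d["D"]).reshape(-1,2)
    return -d["R"].T@d["t"], np.c_[u,np.ones(len(u))]@d["R"]
def plane(d,uv,z):
    o,r=ray(d,uv); return o+r*((z-o[2])/r[:,2])[:,None]
def proj(d,X):
    return cv2.projectPoints(np.array(X,float).reshape(-1,1,3),cv2.Rodrigues(d["R"])[0],d["t"],d["K"],d["D"])[0].reshape(-1,2)
def save(n,p): cv2.imwrite("pics/"+n,cv2.cvtColor(p,cv2.COLOR_RGB2BGR))
E
python3 - <<'E'
from h import *
import pickle
a=cam("scene");b=cam("top")
pickle.dump((a,b),open("c0.pkl","wb"))
save("s0.png",a["pixels"]);save("t0.png",cv2.resize(b["pixels"],(800,600),interpolation=cv2.INTER_CUBIC))
for d in(a,b): print(d["fovy"],d["D"],-d["R"].T@d["t"])
print(status.state())
E
```

```text
54.70427871868141 [0.01563588 0.         0.         0.         0.        ] [1148.10020254  344.94119305  701.49672885]
49.870276522904575 [-0.05566058  0.          0.          0.          0.        ] [ 397.26788448  -15.92452059 1262.35908223]
{'t': 0.1, 'joints': array([-1.36260712e+00,  4.91508962e-01,  1.55938888e+00,  3.13668581e-05,
        1.09171677e+00, -1.05607626e-01]), 'qvel': array([-0.00275199, -0.00043935, -0.00157648, -0.00183903,  0.00080209,
        0.00227385]), 'tau': array([ 2.92796860e-03, -6.13623905e+01, -2.58605701e+01,  6.94296788e-02,
        4.70320636e-02, -4.78959703e-05]), 'eef_pos': array([ 192.89597693, -594.24047445,  197.31405419]), 'tcp_rot': array([3.00876866, 1.56977399, 1.75175469]), 'ft_force': array([-0.14437608,  0.24562176, -0.13005244]), 'moment': array([-0.00723622, -0.01746917,  0.01189598]), 'opening': 1.0030273529757532}
```

View pics/t0.png

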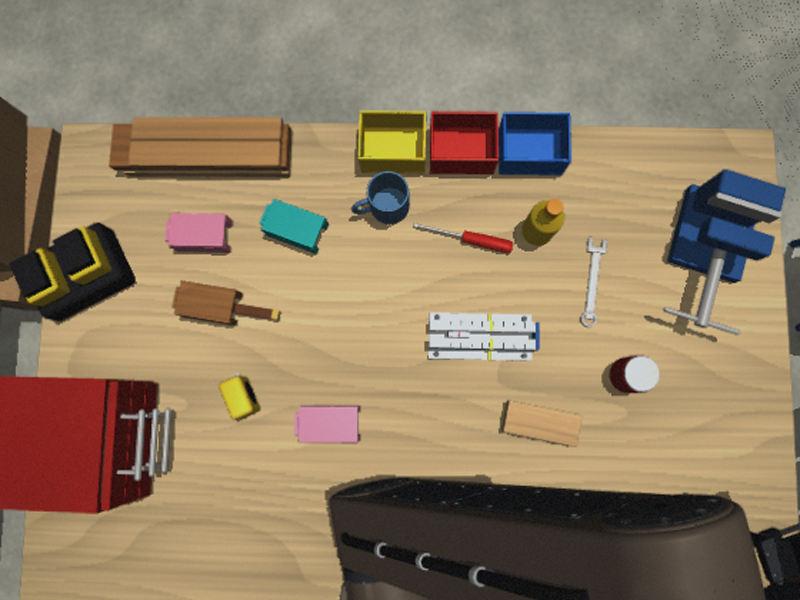

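View pics/s0.png

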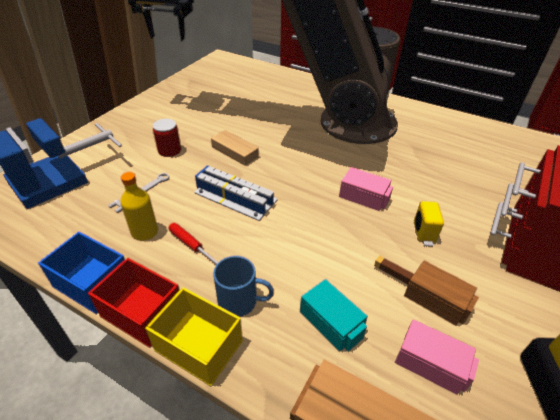

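The top view (800x600) shows a brown sleeve at (205,302) with a dark shaft and brass tip standing out to (280,315). Its look-alikes are pink at (198,232) and (328,424), and turquoise at (294,226). Only the brown one fits the description, and it is the only one holding the bar. The rail spans (430–540,337) with its mouth to the left, the stop's red line is at about (460,335) and the yellow mark at about (490,335).

Run:
```python
from h import *
import pickle
a,b=pickle.load(open("c0.pkl","rb"))
s=0.7
def P(n,u,v,z): print(n,plane(b,[[u*s,v*s]],z)[0].round(0))
P("tip",280,315,20);P("bar at mouth",238,307,30);P("pk c",205,302,56);P("rail mouth c",429,336,44);P("rail end",536,336,44)
P("line",460,335,44);P("mark",490,335,44)
w=cam("wrist");st=status.state()
from scipy.spatial.transform import Rotation as Ro
T=Ro.from_euler("xyz",st["tcp_rot"]).as_matrix();print(T.round(3));C=-w["R"].T@w["t"];print("cam in tool",(T.T@(C-st["eef_pos"])).round(1));print((w["R"]@T).round(3),w["fovy"])
c=b["pixels"][170:260,100:390];save("c1.png",cv2.resize(c,(800,248),interpolation=cv2.INTER_CUBIC))
```

```text
tip [542. 252.  20.]
bar at mouth [555. 333.  30.]
pk c [561. 391.  56.]
rail mouth c [504. -38.  44.]
rail end [ 507. -240.   44.]
line [507. -97.  44.]
mark [ 508. -153.   44.]
[[-0.     0.951  0.309]
 [ 0.001  0.309 -0.951]
 [-1.     0.    -0.001]]
cam in tool [-186.2   80.2   -1.4]
[[-0.    -0.     1.   ]
 [-0.285 -0.959 -0.   ]
 [ 0.959 -0.285  0.   ]] 65.38117733149079
```

View pics/c1.png

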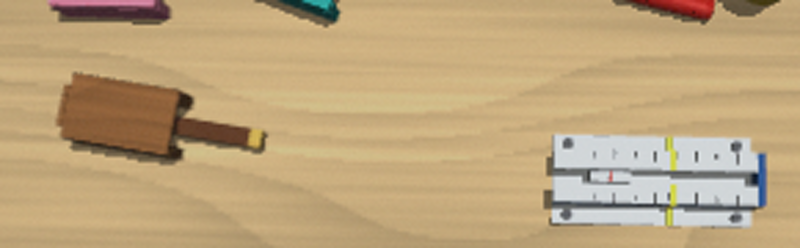

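The crop confirms it: the brown sleeve holds the dark shaft with the brass tip, and the rail's red line lies left of the yellow band. I'll turn the tool so its z and y axes match world x and y, then go and look at the rail.

Request:
{"op": "apply_moves", "data": {"increments": [[0,0,0,0,-8],[0,0,0,0,-8],[0,0,0,0,-8],[0,0,0,0,-8],[0,0,0,0,-8],[0,0,0,0,-8],[0,0,0,0,-8],[0,0,0,0,-8],[0,0,0,0,-8],[0,0,0,0,0]]}}

```text
t: 1.15
eef_pos: [192.9, -594.4, 197.6]
tcp_rot: [1.724, 1.57, 1.726]
ft_force: [0.2, -0.4, -0.1]
opening: 1.002
```

Request:
{"op": "apply_moves", "data": {"increments": [[0,0,40,26,0],[0,0,40,26,0],[0,0,40,26,0],[0,0,40,26,0],[0,0,40,26,0],[0,0,40,26,0],[0,0,40,26,0],[0,0,40,26,0],[0,0,40,26,0],[0,0,40,26,0]]}}

```text
t: 2.15
eef_pos: [453.8, -192.8, 198.0]
tcp_rot: [-0.749, 1.57, -0.754]
ft_force: [0.4, -0.9, -0.0]
opening: 0.998
```

Request:
{"op": "apply_moves", "data": {"increments": [[0,0,40,26,0],[0,0,40,26,0],[0,20,34,0,0],[0,20,0,0,0],[0,10,0,0,0],[0,0,0,0,0],[0,0,0,0,0]]}}

```text
t: 2.85
eef_pos: [505.4, -81.4, 148.3]
tcp_rot: [-0.531, 1.57, -0.534]
ft_force: [0.5, 0.4, 0.5]
opening: 1.001
```

Run:
```python
from h import *
import pickle
w=cam("wrist");s=status.state();pickle.dump((w,s),open("w1.pkl","wb"))
print(s["t"],s["eef_pos"],s["tcp_rot"],s["joints"].round(2))
save("w1.png",cv2.resize(w["pixels"],(800,600),interpolation=cv2.INTER_CUBIC))
```

```text
2.9 [505.45731641 -81.40186324 148.54120788] [-0.3755321   1.5697479  -0.37806927] [-0.29  0.39  1.89 -0.    0.86 -0.29]
```

View pics/w1.png

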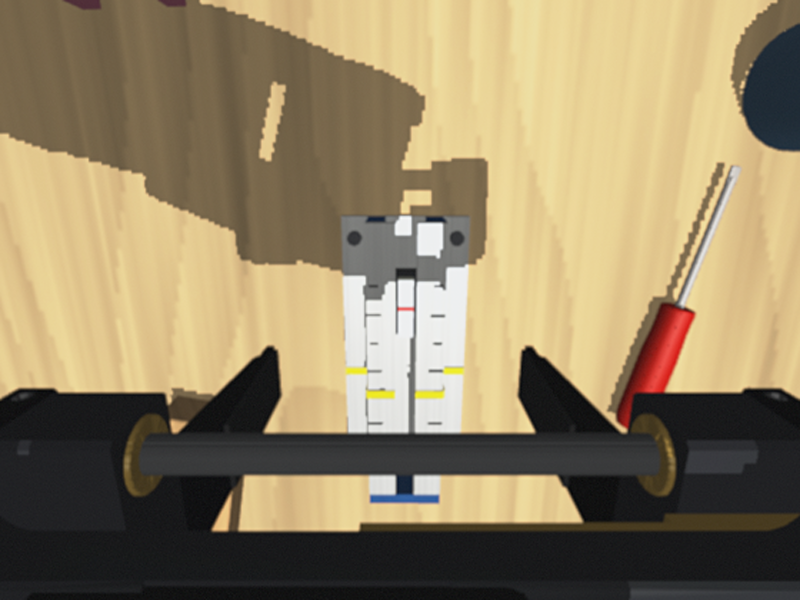

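The wrist view (800x600) shows the red line at (405,309), the roof band at (380/430,394), the base band at (355/455,371), the mouth end at row ~217–222 and the far cap at row 498. I'll segment these and cast the rays.

```bash
cat >> h.py <<'E'
def blobs(p,lo,hi,box,amin=4):
    h=cv2.cvtColor(p,cv2.COLOR_RGB2HSV); m=cv2.inRange(h,np.array(lo),np.array(hi)); x0,y0,x1,y1=box
    k=np.zeros_like(m);k[y0:y1,x0:x1]=m[y0:y1,x0:x1]
    n,l,s,c=cv2.connectedComponentsWithStats(k)
    return [(s[i,4],c[i].round(2),s[i,:4]) for i in range(1,n) if s[i,4]>=amin]
E
python3 - <<'E'
from h import *
import pickle
w,s=pickle.load(open("w1.pkl","rb"));p=w["pixels"]
for n,lo,hi,z in(("yel",(22,150,120),(35,255,255),44),("red",(0,90,100),(8,255,255),44),("red2",(172,90,100),(180,255,255),44),("blue",(100,150,60),(125,255,255),44)):
    for a,c,b in blobs(p,lo,hi,(230,145,335,355)): print(n,a,c,b,plane(w,[c],z)[0].round(1),plane(w,[c],6)[0].round(1))
# rail side edges of base (z=6) : rows scan
g=cv2.cvtColor(p,cv2.COLOR_RGB2HSV)
for r in(200,215,230,245,280,290):
    m=np.where((g[r,225:345,1]<40)&(g[r,225:345,2]>130))[0]+225
    if len(m):
        print(r,m[0],m[-1],plane(w,[[m[0]-.5,r],[m[-1]+.5,r]],6).round(1)[:,:2].tolist())
print(proj(w,[[505,-38,44],[505,-38,6]]))
print(p[140:170,285].tolist())
b=pickle.load(open("c0.pkl","rb"))[1]
for n,lo,hi,z in(("yel",(22,120,100),(35,255,255),44),("red",(0,60,100),(8,255,255),44),("red2",(165,60,100),(180,255,255),44)):
    for a,c,bb in blobs(b["pixels"],lo,hi,(290,215,390,255),1): print("top",n,a,c,bb,plane(b,[c],z)[0].round(1))
E
```

```text
yel 53 [249.45 259.34] [242 257  15   5] [ 475.6 -135.9   44. ] [ 471.8 -153.7    6. ]
yel 41 [316.78 259.1 ] [311 258  13   4] [ 540.9 -135.8   44. ] [ 545.6 -153.7    6. ]
yel 80 [266.  275.5] [257 273  19   6] [ 491.4 -153.3   44. ] [ 489.6 -173.4    6. ]
yel 79 [300.27 275.59] [291 274  19   5] [ 525.1 -153.5   44. ] [ 527.8 -173.7    6. ]
red 24 [283.5 215.5] [278 215  12   2] [508.6 -91.4  44. ] [ 509.1 -103.4    6. ]
blue 172 [282.57 348.42] [260 345  46   6] [ 507.7 -239.2   44. ] [ 508.1 -270.5    6. ]
200 240 326 [[463.4, -86.4], [553.7, -86.7]]
215 241 326 [[463.8, -102.7], [554.3, -103.0]]
230 241 325 [[463.2, -119.5], [553.9, -119.8]]
245 242 324 [[463.7, -136.7], [553.5, -137.0]]
280 243 322 [[463.3, -178.9], [552.8, -179.2]]
290 243 322 [[462.8, -191.5], [553.2, -191.8]]
[[279.50641115 157.95536004]
 [279.45045268 152.87869601]]
[[234, 213, 152], [234, 212, 151], [235, 213, 152], [235, 212, 151], [234, 211, 150], [235, 212, 152], [236, 213, 152], [237, 214, 153], [236, 209, 148], [198, 166, 115], [146, 134, 119], [206, 210, 213], [240, 243, 245], [240, 242, 243], [239, 240, 241], [238, 240, 241], [238, 240, 241], [239, 240, 241], [239, 240, 241], [239, 240, 241], [239, 240, 241], [239, 240, 241], [240, 242, 243], [241, 243, 244], [212, 215, 218], [139, 139, 140], [115, 116, 113], [120, 120, 118], [120, 120, 118], [120, 121, 119]]
top yel 24 [343.08 225.5 ] [342 220   3  12] [ 531.9 -153.6   44. ]
top yel 30 [343.03 244.  ] [342 237   3  15] [ 481.9 -153.4   44. ]
top red 4 [321.  233.5] [321 232   1   4] [509.3 -94.   44. ]
```

Rail found: its axis is at x≈508.4 and runs along −y (within ~0.3°), the mouth is at y≈−37, the line at y≈−91.5 and the mark at y=−153.5. Next I'll go to the bar.

Request:
{"op": "apply_moves", "data": {"increments": [[0,0,40,5,0],[0,0,40,5,0],[0,0,40,5,0],[0,0,40,5,0],[0,0,40,5,0],[0,0,40,5,0],[0,0,40,5,0],[0,0,40,5,4],[0,0,20,0,4],[0,0,0,0,0]]}}

```text
t: 3.9
eef_pos: [547.1, 261.2, 148.5]
tcp_rot: [0.556, 1.569, 0.415]
ft_force: [0.2, -0.7, 0.4]
opening: 0.998
```

Run:
```python
from h import *
import pickle
w=cam("wrist");s=status.state();pickle.dump((w,s),open("w2.pkl","wb"))
from scipy.spatial.transform import Rotation as Ro
print(s["t"],s["eef_pos"],Ro.from_euler("xyz",s["tcp_rot"]).as_matrix().round(3),s["joints"].round(2))
for a,c,b in blobs(w["pixels"],(18,110,90),(32,255,255),(150,60,420,420),40): print(a,c,b,plane(w,[c],30)[0].round(1))
save("w2.png",cv2.resize(w["pixels"],(800,600),interpolation=cv2.INTER_CUBIC))
```

```text
3.95 [546.92639019 259.72854913 148.37209804] [[ 0.001  0.138  0.99 ]
 [ 0.     0.99  -0.138]
 [-1.     0.     0.001]] [ 0.33  0.52  1.66 -0.    0.96  0.47]
229 [275.23 199.28] [266 193  19  13] [542.8 263.7  30. ]
47 [381. 366.] [358 366  47   1] [633.5  53.6  30. ]
```

View pics/w2.png

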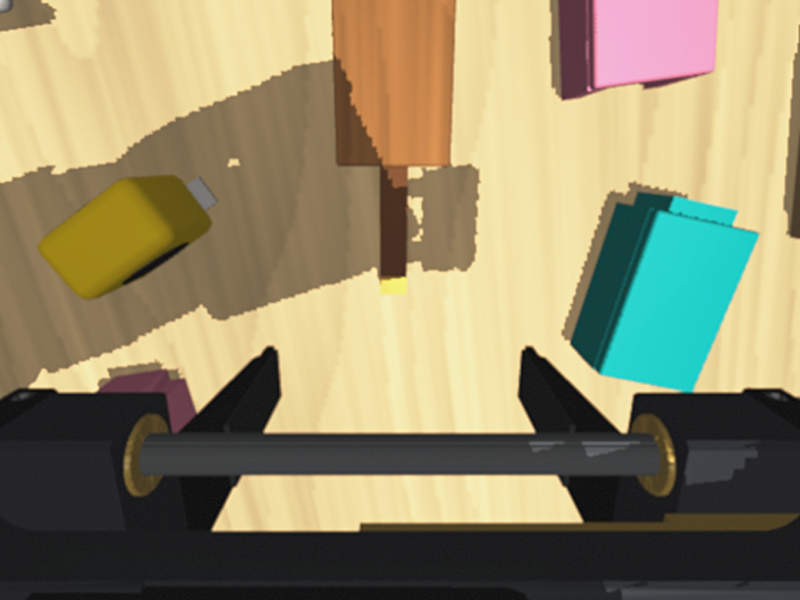

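The view confirms that the brown sleeve holds the bar: the shaft runs in columns 380–407 and the brass tip ends at (393,294). The bar is parallel to tool y and 4.6 mm off in tool z. I'll grip it about 36 mm behind the tip.

Request:
{"op": "apply_moves", "data": {"increments": [[0,20,33,-4.6,0],[0,40,0,0,0],[0,40,0,0,0],[0,25,0,0,0],[0,10,0,0,0],[0,0,0,0,0],[1,0,0,0,0],[1,0,0,0,0],[1,0,0,0,0],[1,0,0,0,0]]}}

```text
t: 4.95
eef_pos: [547.0, 292.8, 13.6]
tcp_rot: [0.446, 1.569, 0.306]
ft_force: [-0.2, -0.2, -0.9]
opening: 0.72
```

Request:
{"op": "apply_moves", "data": {"increments": [[1,0,0,0,0],[1,0,0,0,0],[1,0,0,0,0]]}}

```text
t: 5.25
eef_pos: [546.7, 292.7, 12.8]
tcp_rot: [-0.944, 1.571, -1.084]
ft_force: [-0.9, -0.1, -0.3]
opening: 0.468
```

Request:
{"op": "apply_moves", "data": {"increments": [[1,0,0,0,0],[1,0,0,0,0],[1,0,0,0,0],[1,0,0,0,0],[1,0,0,0,0],[1,0,0,0,0]]}}

```text
t: 5.85
eef_pos: [546.7, 292.6, 12.8]
tcp_rot: [-1.496, 1.571, -1.636]
ft_force: [-0.3, -0.4, 0.2]
opening: 0.012
```

The jaws shut on nothing, so I need to look.

Run:
```python
from h import *
w=cam("wrist");s=status.state();a=cam("scene")
print(s["opening"],s["eef_pos"])
c=a["pixels"][200:380,340:560]
save("w3.png",np.hstack([cv2.resize(w["pixels"],(400,300)),cv2.resize(c,(367,300))]))
```

```text
0.005978085099563567 [546.70268115 292.6249013   12.78638873]
```

View pics/w3.png

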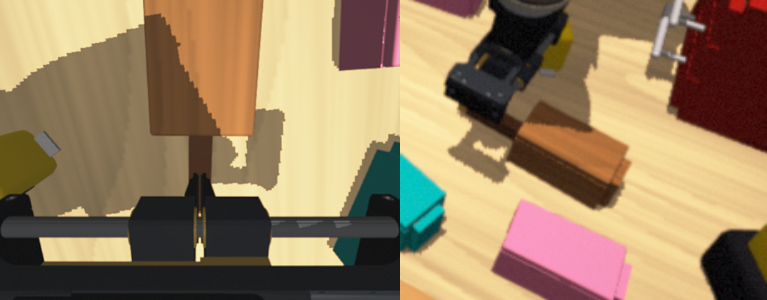

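Run:
```python
from h import *
import pickle
w=cam("wrist");s=status.state();a=cam("scene");b=cam("top")
a0,b0=pickle.load(open("c0.pkl","rb"))
print(proj(w,[[546.7,292.6,2],[546.7,292.6,21],[542,257,20],[553.5,339,30]]).round(0).tolist())
for n,d in(("a0",a0),("b0",b0),("a",a),("b",b)):
    u=proj(d,[[542,258,20]])[0];x,y=u.astype(int)
    print(n,u.round(1),[(q[0],q[1],q[2]) for q in blobs(d["pixels"],(18,110,60),(34,255,255),(x-30,y-25,x+30,y+25),4)])
c=w["pixels"][150:350,180:380]; e=a["pixels"][220:320,330:480]
save("w4.png",np.hstack([cv2.resize(c,(400,400),interpolation=cv2.INTER_CUBIC),cv2.resize(e,(400,400),interpolation=cv2.INTER_CUBIC)]))
```

```text
[[281.0, 244.0], [281.0, 256.0], [281.0, 308.0], [282.0, 182.0]]
a0 [377.2 259.9] [(np.int32(69), array([378.23, 260.48]), array([374, 255,  10,  14], dtype=int32))]
b0 [194.  220.5] [(np.int32(42), array([192.38, 219.98]), array([189, 216,   7,   8], dtype=int32))]
a [377.2 259.9] [(np.int32(27), array([388.07, 236.81]), array([385, 234,   8,   7], dtype=int32)), (np.int32(15), array([376.13, 264.73]), array([374, 263,   5,   5], dtype=int32))]
b [194.  220.5] [(np.int32(41), array([192.44, 220.44]), array([190, 217,   6,   8], dtype=int32))]
```

View pics/w4.png

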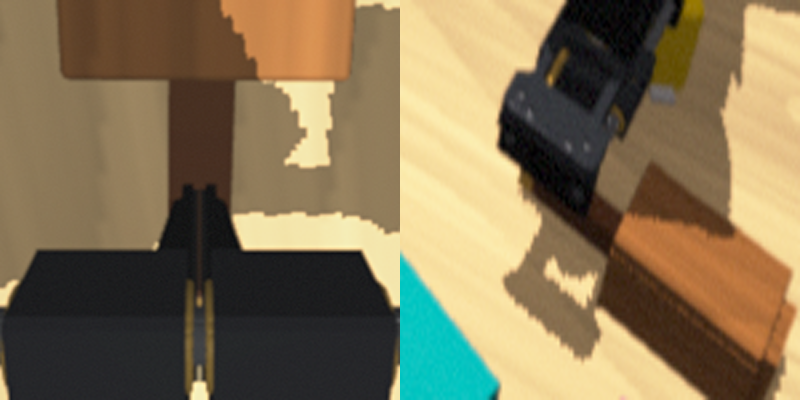

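Run:
```python
from h import *
print(env.tip_extent,[x for x in dir(env) if x[0]!='_'],[x for x in dir(status) if x[0]!='_'])
s=status.state();print(s)
```

```text
11.0 ['IKError', 'job_done', 'tip_extent'] ['state']
{'t': 6.1, 'joints': array([ 3.85047747e-01,  7.09553723e-01,  1.72477727e+00, -1.48076762e-04,
        7.07307723e-01,  5.25121978e-01]), 'qvel': array([-0.00057958,  0.00067862, -0.00045525, -0.00030193, -0.00244542,
       -0.00032082]), 'tau': array([-3.82450788e-03, -6.65101290e+01, -1.75883442e+01,  5.74848731e-02,
       -8.96839716e-03,  3.00269744e-05]), 'eef_pos': array([546.68423655, 292.63528568,  12.78780613]), 'tcp_rot': array([-1.49222338,  1.57068965, -1.63218505]), 'ft_force': array([-0.19147097, -0.55530076,  0.47204972]), 'moment': array([ 0.03061251, -0.07780949, -0.03606477]), 'opening': 0.003192884449926245}
```

The two views and the tip's unchanged position show that the fingers closed above the shaft. From the wrist image, the fingertips appear to lie about 18–20 mm behind the TCP, not 11 mm ahead as stated. I'll open and check by descending carefully while watching the force.

Request:
{"op": "apply_moves", "data": {"increments": [[0,0,0,0,0],[0,0,0,0,0],[0,0,0,0,0],[0,0,0,0,0],[0,0,0,0,0],[0,0,0,0,0],[0,0,0,0,0],[0,0,0,0,0]]}}

```text
t: 6.9
eef_pos: [546.7, 292.6, 12.8]
tcp_rot: [-1.15, 1.571, -1.29]
ft_force: [-0.3, 0.4, -0.0]
opening: 0.619
```

Request:
{"op": "apply_moves", "data": {"increments": [[0,2,0,0,0],[0,2,0,0,0],[0,0,0,0,0]]}}

```text
t: 7.2
eef_pos: [546.5, 292.5, 8.4]
tcp_rot: [-2.462, 1.57, -2.602]
ft_force: [0.0, 1.0, 0.6]
opening: 0.873
```

No contact with the nominal tip at z<0, so the fingers really are shorter than stated. I'll continue down gently.

Request:
{"op": "apply_moves", "data": {"increments": [[0,4,0,0,0],[0,4,0,0,0],[0,0,0,0,0]]}}

```text
t: 7.5
eef_pos: [546.4, 292.5, 0.1]
tcp_rot: [-2.544, 1.57, -2.684]
ft_force: [-0.1, -0.0, 0.0]
opening: 0.998
```

Request:
{"op": "apply_moves", "data": {"increments": [[0,4,0,0,0],[0,4,0,0,0],[0,0,0,0,0]]}}

```text
t: 7.8
eef_pos: [546.4, 292.5, -7.9]
tcp_rot: [-2.533, 1.57, -2.673]
ft_force: [-0.4, -0.6, 0.6]
opening: 0.998
```

Request:
{"op": "apply_moves", "data": {"increments": [[0,2,0,0,0],[0,2,0,0,0],[0,0,0,0,0]]}}

```text
t: 8.1
eef_pos: [546.6, 292.6, -11.5]
tcp_rot: [-2.342, 1.57, -2.482]
ft_force: [0.2, 0.5, -0.1]
opening: 1.001
```

Request:
{"op": "apply_moves", "data": {"increments": [[0,1,0,0,0],[0,1,0,0,0],[0,1,0,0,0],[0,0,0,0,0]]}}

```text
t: 8.5
eef_pos: [546.6, 292.6, -14.3]
tcp_rot: [-2.192, 1.571, -2.332]
ft_force: [-0.4, -1.2, -0.8]
opening: 1.0
```

Request:
{"op": "apply_moves", "data": {"increments": [[0,1,0,0,0],[0,1,0,0,0],[0,0,0,0,0]]}}

```text
t: 8.8
eef_pos: [546.7, 292.6, -16.4]
tcp_rot: [-2.123, 1.571, -2.263]
ft_force: [-0.1, 0.8, -0.2]
opening: 1.0
```

Request:
{"op": "apply_moves", "data": {"increments": [[1,0,0,0,0],[1,0,0,0,0],[1,0,0,0,0],[1,0,0,0,0],[1,0,0,0,0],[1,0,0,0,0],[1,0,0,0,0],[1,0,0,0,0],[1,0,0,0,0],[1,0,0,0,0]]}}

```text
t: 9.8
eef_pos: [546.7, 292.6, -16.2]
tcp_rot: [-0.754, 1.571, -0.894]
ft_force: [0.0, 0.4, -0.6]
opening: 0.218
```

Request:
{"op": "apply_moves", "data": {"increments": [[1,0,0,0,0],[1,0,0,0,0],[1,0,0,0,0]]}}

```text
t: 10.1
eef_pos: [546.7, 292.6, -16.2]
tcp_rot: [-1.017, 1.571, -1.157]
ft_force: [0.1, 0.2, 0.1]
opening: 0.186
```

Gripped (opening 0.186 ≈ 17.7 mm). I'll draw it out level by 160 mm.

Request:
{"op": "apply_moves", "data": {"increments": [[1,0,-8,0,0],[1,0,-16,0,0],[1,0,-16,0,0],[1,0,-16,0,0],[1,0,-16,0,0],[1,0,-16,0,0],[1,0,-16,0,0],[1,0,-16,0,0],[1,0,-16,0,0],[1,0,-8,0,0]]}}

```text
t: 11.1
eef_pos: [526.4, 148.4, -16.2]
tcp_rot: [-2.343, 1.57, -2.484]
ft_force: [-0.2, 0.4, -0.8]
opening: 0.187
```

Request:
{"op": "apply_moves", "data": {"increments": [[1,0,-16,0,0],[0,0,0,0,0],[0,0,0,0,0],[0,0,0,0,0],[0,0,0,0,0],[0,0,0,0,0],[0,0,0,0,0],[0,-40,0,0,0],[0,-40,0,0,0],[0,-20,0,0,0]]}}

```text
t: 12.1
eef_pos: [525.1, 134.5, 86.5]
tcp_rot: [0.237, 1.568, 0.097]
ft_force: [-0.0, 0.5, 0.2]
opening: 0.884
```

Run:
```python
from h import *
import pickle
w=cam("wrist");s=status.state();pickle.dump((w,s),open("w5.pkl","wb"))
print(s["t"],s["eef_pos"],s["opening"])
save("w5.png",cv2.resize(w["pixels"],(800,600),interpolation=cv2.INTER_CUBIC))
```

```text
12.15 [526.01814815 134.66658812  88.53140909] 0.9312006834486302
```

View pics/w5.png

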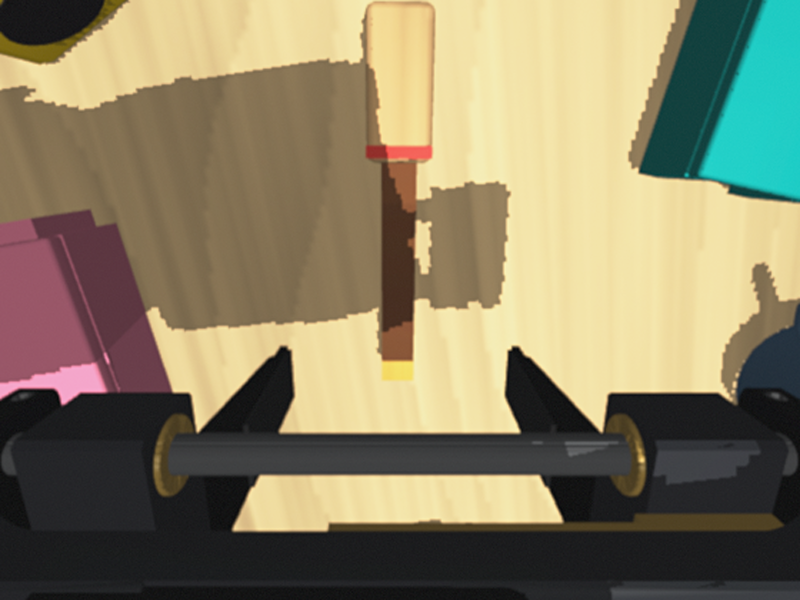

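The bar lies free on the bench, with its tip end at (397,380) and its handle from (399,160) to (401,2), aligned with tool y. Now I'll work out the offset to the handle.

Run:
```python
from h import *
import pickle
from scipy.spatial.transform import Rotation as Ro
w,s=pickle.load(open("w5.pkl","rb"));T=Ro.from_euler("xyz",s["tcp_rot"]).as_matrix();print(T.round(3))
for n,u,v,z in(("tip",397.5,380,30),("shaftbase",399.3,165,30),("hfront",399.2,160,36),("hrear",401,2,36)):
    X=plane(w,[[u*.7,v*.7]],z)[0];print(n,X.round(1),(T.T@(X-s["eef_pos"])).round(1))
```

```text
[[ 0.006  0.139  0.99 ]
 [ 0.001  0.99  -0.139]
 [-1.     0.001  0.006]]
tip [518.3  96.9  30. ] [ 58.5 -38.6  -2.8]
shaftbase [535.7 213.5  30. ] [58.6 79.4 -1.7]
hfront [535.9 215.9  36. ] [52.6 81.8 -1.8]
hrear [546.1 282.5  36. ] [ 52.7 149.1  -1. ]
```

Request:
{"op": "apply_moves", "data": {"increments": [[0,0,40,-1.5,0],[0,0,40,0,0],[0,20,31,0,0],[0,30,0,0,0],[0,30,0,0,0],[0,15,0,0,0],[0,5,0,0,0],[0,0,0,0,0],[1,0,0,0,0],[1,0,0,0,0]]}}

```text
t: 13.15
eef_pos: [538.8, 244.3, -15.7]
tcp_rot: [0.353, 1.57, 0.213]
ft_force: [-0.3, -0.4, 0.9]
opening: 0.884
```

Request:
{"op": "apply_moves", "data": {"increments": [[1,0,0,0,0],[1,0,0,0,0],[1,0,0,0,0],[1,0,0,0,0],[1,0,0,0,0],[1,0,0,0,0],[1,0,0,0,0],[1,0,0,0,0],[1,0,0,0,0]]}}

```text
t: 14.05
eef_pos: [538.4, 244.3, -16.2]
tcp_rot: [-0.1, 1.571, -0.24]
ft_force: [-0.2, -0.0, -1.5]
opening: 0.334
```

The handle is gripped (31.7 mm). I'll lift 20 mm, align with the rail (−7.6° turn), and move to in front of the mouth.

Request:
{"op": "apply_moves", "data": {"increments": [[1,-10,0,0,0],[1,-10,0,0,-3.8],[1,0,0,0,-3.8],[1,0,-25,-7.3,0],[1,0,-25,-10,0],[1,0,-25,-10,0],[1,0,-24,0,0],[1,0,0,0,0],[1,0,0,0,0],[1,0,0,0,0]]}}

```text
t: 15.05
eef_pos: [510.6, 146.2, 4.1]
tcp_rot: [0.137, 1.57, 0.13]
ft_force: [-0.3, -0.1, -2.0]
opening: 0.332
```

Run:
```python
from h import *
from scipy.spatial.transform import Rotation as Ro
w=cam("wrist");a=cam("scene");b=cam("top");s=status.state();T=Ro.from_euler("xyz",s["tcp_rot"]).as_matrix();print(s["t"],s["eef_pos"],T.round(3).tolist(),s["opening"])
# tip predicted; brass blobs
P=s["eef_pos"]-149.6*T[:,1]; tip=np.array([P[0],P[1],40.])
for n,d in(("a",a),("b",b)):
    x,y=proj(d,[tip])[0].astype(int);print(n,x,y,[(q[0],q[1],q[2],plane(d,[q[1]],50)[0].round(1)) for q in blobs(d["pixels"],(18,110,60),(34,255,255),(x-30,y-25,x+30,y+25),4)])
print(tip)
e=cv2.resize(a["pixels"][130:250,170:330],(400,300),interpolation=cv2.INTER_CUBIC)
f=cv2.resize(b["pixels"][190:280,220:340],(400,300),interpolation=cv2.INTER_CUBIC)
save("w6.png",np.hstack([e,f]))
```

```text
15.2 [510.37332394 146.2353469    3.8359167 ] [[0.0, 0.006, 1.0], [-0.0, 1.0, -0.006], [-1.0, -0.0, 0.0]] 0.33451140731925655
a 280 202 [(np.int32(50), array([280.9 , 202.44]), array([278, 198,   9,  12], dtype=int32), array([516.8,   2.9,  50. ]))]
b 287 233 [(np.int32(34), array([285.94, 232.91]), array([284, 230,   5,   7], dtype=int32), array([508.8,   0.7,  50. ]))]
[509.42014418  -3.36161632  40.        ]
```

View pics/w6.png

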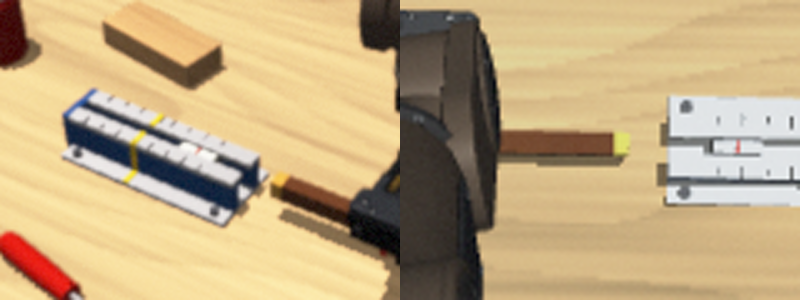

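The bar is level and in line with the slot, with its tip at y≈−3.4. I'll lower it 18 mm and enter.

Request:
{"op": "apply_moves", "data": {"increments": [[1,9,0,0,0],[1,9,0,0,0],[1,0,0,0,0],[1,0,-10,0,0],[1,0,-10,0,0],[1,0,-8,0,0],[1,0,-8,0,0],[1,0,-8,0,0],[1,0,-8,0,0],[1,0,-6,0,0]]}}

```text
t: 16.2
eef_pos: [510.0, 86.7, -14.1]
tcp_rot: [-0.712, 1.571, -0.72]
ft_force: [0.2, -0.9, -1.6]
opening: 0.333
```

Request:
{"op": "apply_moves", "data": {"increments": [[1,0,-2,0,0],[1,0,-2,0,0],[1,0,-2,0,0],[1,0,-2,0,0],[1,0,-2,0,0],[1,0,-2,0,0],[1,0,-2,0,0],[1,0,-2,0,0]]}}

```text
t: 17.0
eef_pos: [509.8, 72.5, -14.1]
tcp_rot: [1.227, 1.57, 1.22]
ft_force: [-0.3, 12.5, -0.8]
opening: 0.332
```

Request:
{"op": "apply_moves", "data": {"increments": [[1,0,-2,0,0],[1,0,-2,0,0],[1,0,-2,0,0],[1,0,-2,0,0],[1,0,-2,0,0],[1,0,-2,0,0],[1,0,-2,0,0],[1,0,-2,0,0],[1,0,-2,0,0],[1,0,-2,0,0]]}}

```text
t: 18.0
eef_pos: [509.7, 52.5, -14.1]
tcp_rot: [1.262, 1.57, 1.255]
ft_force: [0.4, 12.3, -1.3]
opening: 0.336
```

Request:
{"op": "apply_moves", "data": {"increments": [[1,0,-2,0,0],[1,0,-2,0,0],[1,0,-2,0,0],[1,0,-2,0,0],[1,0,-2,0,0],[1,0,-2,0,0],[1,0,-2,0,0],[1,0,0,0,0]]}}

```text
t: 18.8
eef_pos: [509.6, 38.3, -14.1]
tcp_rot: [1.196, 1.57, 1.189]
ft_force: [0.6, 8.5, -0.7]
opening: 0.336
```

```bash
cat > m.py <<'E'
from h import *
s=status.state();print(s["t"],s["eef_pos"].round(2),s["ft_force"].round(1))
for n,box in(("top",(290,215,390,255)),("scene",(180,165,290,240))):
    R=[];Y=[]
    for i in range(2):
        d=cam(n)
        r=[q for lo,hi in(((0,60,100),(8,255,255)),((165,60,100),(180,255,255))) for q in blobs(d["pixels"],lo,hi,box,2)]
        if i==0:
            print(n,[(q[0],q[1],plane(d,[q[1]],44)[0].round(1)) for q in r])
            print("  yel",[(q[0],q[1],plane(d,[q[1]],44)[0].round(1)) for q in blobs(d["pixels"],(20,110,90),(35,255,255),box)])
E
python3 m.py
```

```text
18.8 [509.57  38.3  -14.14] [ 0.6  8.5 -0.7]
top [(np.int32(5), array([335.6, 233.8]), array([ 509.1, -133.4,   44. ]))]
  yel [(np.int32(25), array([343.04, 225.24]), array([ 532.6, -153.5,   44. ])), (np.int32(16), array([325.5, 233.5]), array([ 509.5, -106.1,   44. ])), (np.int32(30), array([343.03, 244.  ]), array([ 481.9, -153.4,   44. ]))]
scene [(np.int32(2), array([236.5, 184. ]), array([ 508.3, -130.9,   44. ])), (np.int32(2), array([256.5, 194. ]), array([515. , -67.1,  44. ])), (np.int32(4), array([260.5, 195.5]), array([514.7, -55.7,  44. ])), (np.int32(122), array([185.2 , 234.73]), array([ 712. , -129.6,   44. ]))]
  yel [(np.int32(15), array([232.6 , 177.33]), array([ 491.2, -154.6,   44. ])), (np.int32(43), array([223.19, 192.51]), array([ 552.4, -140.6,   44. ]))]
```

Line at about −132 by both the camera and the kinematics, which leaves a gap of ~21 mm. I'll push another 11 mm and draw back 15 mm.

Request:
{"op": "apply_moves", "data": {"increments": [[1,0,-2,0,0],[1,0,-2,0,0],[1,0,-2,0,0],[1,0,-2,0,0],[1,0,-2,0,0],[1,0,-1,0,0],[1,0,0,0,0]]}}

```text
t: 19.7
eef_pos: [509.5, 27.3, -14.1]
tcp_rot: [1.379, 1.57, 1.372]
ft_force: [1.2, 10.7, -1.8]
opening: 0.334
```

Request:
{"op": "apply_moves", "data": {"increments": [[1,0,3,0,0],[1,0,4,0,0],[1,0,4,0,0],[1,0,4,0,0],[1,0,0,0,0],[1,0,0,0,0]]}}

```text
t: 20.3
eef_pos: [509.6, 41.6, -14.2]
tcp_rot: [-1.997, 1.571, -2.004]
ft_force: [0.4, -0.2, -1.6]
opening: 0.336
```

```bash
cat > m2.py <<'E'
from h import *
import pickle,sys
def sub(d,uc,vc,hw,hh,sgn):  # weighted column centroid of colour in a small window
    p=d["pixels"].astype(float);v0,u0=int(round(vc))-hh,int(round(uc))-hw
    q=p[v0:v0+2*hh+1,u0:u0+2*hw+1]
    wgt=q[...,0]-(q[...,1]+q[...,2])/2 if sgn=="r" else (q[...,0]+q[...,1])/2-q[...,2]
    wgt=np.clip(wgt-(12 if sgn=="r" else 50),0,None); y,x=np.mgrid[v0:v0+2*hh+1,u0:u0+2*hw+1]
    return (wgt*x).sum()/wgt.sum(),(wgt*y).sum()/wgt.sum(),wgt.sum()
def top(d,v=1):
    r=[q for lo,hi in(((0,50,100),(8,255,255)),((165,50,100),(180,255,255))) for q in blobs(d["pixels"],lo,hi,(300,229,350,239),1)]
    r=max(r,key=lambda q:q[0]); R=sub(d,*r[1],3,3,"r"); out=[]
    for vc in(226,242): out.append(sub(d,343,vc,4,3,"y"))
    L=plane(d,[R[:2]],44)[0]; M=[plane(d,[o[:2]],44)[0] for o in out]; m=(M[0]+M[1])/2
    print("px",np.round(R,2),np.round(out,2).tolist(),"line y",L[1].round(2),"mark",m[1].round(2),"gap",(L[1]-m[1]).round(2))
if __name__=="__main__":
    s=status.state();print(s["t"],s["eef_pos"].round(2),s["ft_force"].round(1))
    top(pickle.load(open("c0.pkl","rb"))[1])
    for i in range(3):
        d=cam("top");top(d)
    print(d["pixels"][231:237,332:346].tolist() if len(sys.argv)>1 else "")
E
python3 m2.py; python3 m.py
```

```text
20.3 [509.56  41.63 -14.21] [ 0.4 -0.2 -1.6]
px [320.97 233.68 275.5 ] [[343.26, 226.03, 1089.0], [343.45, 241.47, 945.5]] line y -93.9 mark -154.28 gap 60.38
px [340.27 233.96 454.5 ] [[343.24, 226.0, 1203.0], [343.43, 241.59, 1077.0]] line y -145.95 mark -154.23 gap 8.28
px [340.26 233.96 451.5 ] [[343.24, 225.99, 1201.5], [343.43, 241.6, 1084.5]] line y -145.94 mark -154.23 gap 8.29
px [340.26 233.96 454.  ] [[343.24, 226.0, 1200.5], [343.43, 241.59, 1080.5]] line y -145.93 mark -154.24 gap 8.31

20.45 [509.58  41.41 -14.19] [ 0.4 -0.4 -1.2]
top [(np.int32(6), array([339.5, 234. ]), array([ 508.7, -143.9,   44. ])), (np.int32(3), array([305., 235.]), array([504.5, -50.8,  44. ]))]
  yel [(np.int32(24), array([343.08, 225.5 ]), array([ 531.9, -153.6,   44. ])), (np.int32(16), array([324.5, 233.5]), array([ 509.4, -103.4,   44. ])), (np.int32(30), array([343.03, 244.  ]), array([ 481.9, -153.4,   44. ]))]
scene [(np.int32(4), array([232.5, 183. ]), array([ 510.2, -141.8,   44. ])), (np.int32(2), array([259.5, 195. ]), array([514.4, -58.8,  44. ])), (np.int32(2), array([264.5, 197. ]), array([514.4, -44.4,  44. ])), (np.int32(123), array([185.19, 234.68]), array([ 711.9, -129.7,   44. ]))]
  yel [(np.int32(14), array([232.79, 177.14]), array([ 490.3, -154.6,   44. ])), (np.int32(41), array([223.02, 193.1 ]), array([ 554.5, -139.6,   44. ]))]
```

Line is about 10–11 mm short (top 9.7, kinematics 11, scene ~12), and the bar is off the stop. Now the gentle taps, ~2 mm each.

Request:
{"op": "apply_moves", "data": {"increments": [[1,0,-7,0,0],[1,0,-5,0,0],[1,0,-2,0,0],[1,0,-2,0,0],[1,0,-1,0,0],[1,0,0,0,0],[1,0,3,0,0],[1,0,2,0,0],[1,0,0,0,0]]}}

```text
t: 21.55
eef_pos: [509.5, 29.6, -14.2]
tcp_rot: [-1.642, 1.571, -1.649]
ft_force: [0.3, 0.4, -1.7]
opening: 0.335
```

Request:
{"op": "apply_moves", "data": {"increments": [[1,0,-2,0,0],[1,0,-2,0,0],[1,0,-2,0,0],[1,0,-1,0,0],[1,0,0,0,0]]}}

```text
t: 22.05
eef_pos: [509.4, 22.9, -14.2]
tcp_rot: [1.577, 1.57, 1.57]
ft_force: [0.9, 8.4, -1.5]
opening: 0.331
```

Request:
{"op": "apply_moves", "data": {"increments": [[1,0,3,0,0],[1,0,2,0,0],[1,0,0,0,0],[1,0,-2,0,0],[1,0,-2,0,0],[1,0,-2,0,0],[1,0,-1,0,0],[1,0,0,0,0]]}}

```text
t: 22.85
eef_pos: [509.4, 20.9, -14.2]
tcp_rot: [1.601, 1.57, 1.593]
ft_force: [0.5, 8.7, -0.1]
opening: 0.337
```

Request:
{"op": "apply_moves", "data": {"increments": [[1,0,3,0,0],[1,0,2,0,0],[1,0,0,0,0]]}}

```text
t: 23.15
eef_pos: [509.5, 25.6, -14.2]
tcp_rot: [-1.369, 1.571, -1.376]
ft_force: [-0.5, 0.4, -1.6]
opening: 0.334
```

```bash
python3 m.py
python3 - <<'E'
from h import *
a=cam("scene");b=cam("top")
e=cv2.resize(a["pixels"][165:205,205:255],(400,320),interpolation=cv2.INTER_CUBIC)
f=cv2.resize(b["pixels"][218:250,325:365],(400,320),interpolation=cv2.INTER_CUBIC)
save("w7.png",np.hstack([e,f]))
E
```

```text
23.15 [509.48  25.58 -14.19] [-0.5  0.4 -1.6]
top [(np.int32(5), array([342., 234.]), array([ 508.8, -150.6,   44. ]))]
  yel [(np.int32(25), array([343.04, 225.24]), array([ 532.6, -153.5,   44. ])), (np.int32(19), array([330.11, 233.58]), array([ 509.5, -118.6,   44. ])), (np.int32(30), array([343.03, 244.  ]), array([ 481.9, -153.4,   44. ]))]
scene [(np.int32(3), array([230.67, 182.  ]), array([ 509.3, -148. ,   44. ])), (np.int32(4), array([248.5, 190.5]), array([514. , -91.2,  44. ])), (np.int32(121), array([185.17, 234.74]), array([ 712.1, -129.6,   44. ]))]
  yel [(np.int32(15), array([232.67, 177.33]), array([ 491.1, -154.4,   44. ])), (np.int32(40), array([223.02, 192.92]), array([ 553.9, -140. ,   44. ])), (np.int32(6), array([278.67, 189.  ]), array([470.4, -29.7,  44. ]))]
```

View pics/w7.png

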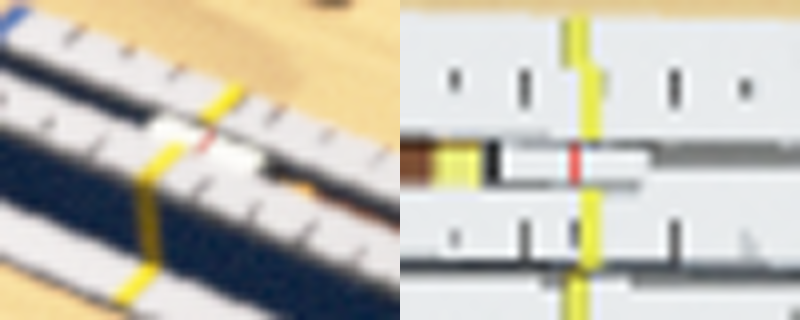

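The crops show the red line about 4–5 mm short of the band's centre (top: columns 575 vs 591, kinematics 4.8). I'll make two more ~2 mm taps.

Request:
{"op": "apply_moves", "data": {"increments": [[1,0,-2,0,0],[1,0,-2,0,0],[1,0,-2,0,0],[1,0,-1,0,0],[1,0,0,0,0]]}}

```text
t: 23.95
eef_pos: [509.4, 19.0, -14.1]
tcp_rot: [1.476, 1.57, 1.469]
ft_force: [0.9, 8.5, -0.5]
opening: 0.335
```

Request:
{"op": "apply_moves", "data": {"increments": [[1,0,3,0,0],[1,0,2,0,0],[1,0,0,0,0],[1,0,-2,0,0],[1,0,-2,0,0],[1,0,-2,0,0],[1,0,-0.5,0,0],[1,0,0,0,0]]}}

```text
t: 24.75
eef_pos: [509.4, 17.4, -14.2]
tcp_rot: [1.477, 1.57, 1.47]
ft_force: [0.1, 9.7, -1.7]
opening: 0.334
```

Request:
{"op": "apply_moves", "data": {"increments": [[1,0,3,0,0],[1,0,3,0,0],[1,0,0,0,0]]}}

```text
t: 25.05
eef_pos: [509.5, 23.2, -14.2]
tcp_rot: [-1.192, 1.571, -1.199]
ft_force: [-0.1, 0.3, -1.1]
opening: 0.336
```

```bash
python3 m.py
python3 - <<'E'
from h import *
a=cam("scene");b=cam("top")
e=cv2.resize(a["pixels"][165:205,205:255],(400,320),interpolation=cv2.INTER_CUBIC)
f=cv2.resize(b["pixels"][218:250,325:365],(400,320),interpolation=cv2.INTER_CUBIC)
save("w8.png",np.hstack([e,f]))
E
```

```text
25.05 [509.46  23.18 -14.17] [-0.1  0.3 -1.1]
top [(np.int32(4), array([343. , 233.5]), array([ 510.2, -153.3,   44. ]))]
  yel [(np.int32(23), array([343.13, 225.57]), array([ 531.8, -153.7,   44. ])), (np.int32(19), array([330.89, 233.47]), array([ 509.8, -120.7,   44. ])), (np.int32(30), array([343.03, 244.  ]), array([ 481.9, -153.4,   44. ]))]
scene [(np.int32(3), array([229.33, 181.33]), array([ 508.9, -152.5,   44. ])), (np.int32(3), array([249.  , 190.67]), array([513.9, -89.7,  44. ])), (np.int32(4), array([255.5, 193.5]), array([514.6, -70.2,  44. ])), (np.int32(123), array([185.19, 234.68]), array([ 711.9, -129.7,   44. ]))]
  yel [(np.int32(15), array([232.67, 177.33]), array([ 491.1, -154.4,   44. ])), (np.int32(40), array([223.05, 192.9 ]), array([ 553.8, -140. ,   44. ]))]
```

View pics/w8.png

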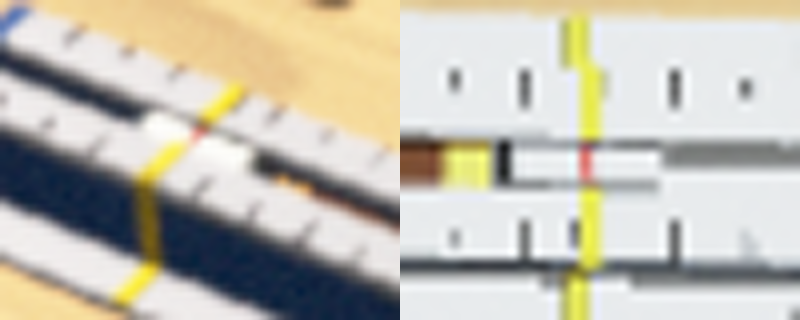

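Now ~1.3 mm short of the centre and inside the band. One more 1 mm tap will centre it.

Request:
{"op": "apply_moves", "data": {"increments": [[1,0,-2,0,0],[1,0,-2,0,0],[1,0,-2,0,0],[1,0,-1,0,0],[1,0,0,0,0]]}}

```text
t: 25.85
eef_pos: [509.4, 16.5, -14.2]
tcp_rot: [1.49, 1.57, 1.483]
ft_force: [0.6, 7.0, -0.7]
opening: 0.337
```

Request:
{"op": "apply_moves", "data": {"increments": [[1,0,5,0,0],[1,0,10,0,0],[1,0,15,0,0],[1,0,20,0,0],[1,0,20,0,0],[1,0,20,0,0],[1,0,20,0,0],[1,0,20,0,0],[1,0,20,0,0],[1,0,0,0,0]]}}

```text
t: 26.85
eef_pos: [510.1, 168.8, -14.2]
tcp_rot: [0.243, 1.57, 0.239]
ft_force: [0.8, 0.3, -2.2]
opening: 0.336
```

```bash
python3 m.py
```

```text
26.85 [510.15 168.77 -14.21] [ 0.8  0.3 -2.2]
top [(np.int32(4), array([344. , 233.5]), array([ 510.3, -156. ,   44. ]))]
  yel [(np.int32(26), array([343.04, 225.  ]), array([ 533.3, -153.5,   44. ])), (np.int32(30), array([343.03, 244.  ]), array([ 481.9, -153.4,   44. ]))]
scene [(np.int32(3), array([229.33, 181.33]), array([ 508.9, -152.5,   44. ])), (np.int32(122), array([185.2 , 234.73]), array([ 712. , -129.6,   44. ]))]
  yel [(np.int32(14), array([232.79, 177.14]), array([ 490.3, -154.6,   44. ])), (np.int32(41), array([223.02, 193.32]), array([ 555.1, -139.2,   44. ])), (np.int32(17), array([287.65, 209.24]), array([523.6,  25.3,  44. ]))]
```

The line should be near the centre by kinematics (−153.1 vs −153.5). I'll lay the bar down further from the mouth, release, and verify with the wrist camera.

Request:
{"op": "apply_moves", "data": {"increments": [[1,0,20,0,0],[1,0,10,0,0],[1,1,0,0,0],[1,1,0,0,0],[1,0,0,0,0]]}}

```text
t: 27.55
eef_pos: [510.7, 195.5, -16.3]
tcp_rot: [-2.316, 1.571, -2.323]
ft_force: [-0.4, 0.2, -1.5]
opening: 0.335
```

Request:
{"op": "apply_moves", "data": {"increments": [[0,0,0,0,0],[0,0,0,0,0],[0,0,0,0,0],[0,0,0,0,0],[0,0,0,0,0],[0,0,0,0,0],[0,-10,0,0,0],[0,-30,0,0,0],[0,-40,0,0,0],[0,-45,0,0,0]]}}

```text
t: 28.55
eef_pos: [510.1, 195.9, 110.2]
tcp_rot: [-2.837, 1.569, -2.844]
ft_force: [0.4, 0.5, 0.1]
opening: 0.999
```

Request:
{"op": "apply_moves", "data": {"increments": [[0,-40,-40,0,0],[0,0,-45,0,0],[0,0,-45,0,0],[0,0,-45,0,0],[0,0,-45,0,0],[0,0,-45,0,0],[0,0,-15,0,0],[0,0,0,0,0],[0,0,0,0,0],[0,0,0,0,0]]}}

```text
t: 29.55
eef_pos: [508.7, -78.1, 144.4]
tcp_rot: [1.84, 1.571, 1.834]
ft_force: [-0.4, 0.3, 1.5]
opening: 1.001
```

Run:
```python
from h import *
w=cam("wrist");s=status.state();print(s["t"],s["eef_pos"],s["ft_force"],s["opening"])
for n,lo,hi,z in(("yel",(22,150,120),(35,255,255),44),("red",(0,90,100),(8,255,255),44),("blue",(100,150,60),(125,255,255),44)):
    for a,c,b in blobs(w["pixels"],lo,hi,(200,20,360,355)): print(n,a,c,b,plane(w,[c],z)[0].round(1))
save("w9.png",cv2.resize(w["pixels"],(800,600),interpolation=cv2.INTER_CUBIC))
```

```text
29.6 [508.71498726 -78.00183898 144.3158472 ] [ 0.5948475   0.35320982 -0.13865452] 1.0010985204791807
yel 9 [271.44  47.11] [270  46   4   3] [502.5  53.8  44. ]
yel 14 [282.5  46. ] [276  46  14   1] [511.3  54.6  44. ]
yel 20 [280.85  54.5 ] [274  50  15  10] [510.   48.4  44. ]
yel 54 [245.74 263.5 ] [239 262  14   4] [ 475.4 -135.    44. ]
yel 53 [314.38 263.53] [308 262  14   4] [ 541.3 -135.4   44. ]
yel 80 [263.26 280.55] [254 279  20   5] [ 491.8 -153.3   44. ]
yel 80 [297.5 280.5] [288 279  20   4] [ 525.3 -153.5   44. ]
red 20 [280.55 279.5 ] [276 279  11   2] [ 508.7 -152.3   44. ]
blue 127 [280.   352.88] [257 350  47   5] [ 507.7 -238.2   44. ]
```

View pics/w9.png

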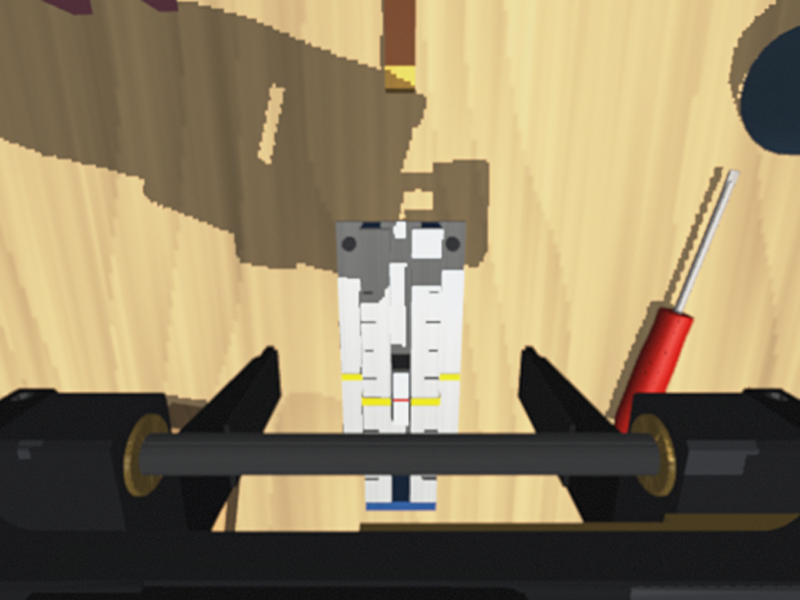

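The final view shows the red line at (400,399) lying in the band at (376/425,401), 1.1 mm before its centre. The bar lies free with its tip at about (400,88), well clear of the mouth. Handing in.

```bash
python3 -c "
from cell import env; print(env.job_done())"
```

```text
the job is handed in; nothing more can be done
None
```

I did the whole job in the order asked and handed it in at about 30 s. The hand-in gave no verdict.

**What I did:**
- Drew the bar 160 mm out of the brown pocket by its shaft, laid it on the bench and let go.
- Took it again by the handle and pushed the stop slowly, at about 12 N, to roughly 1 cm short of the mark.
- Drew the bar back off the stop, then gave five taps of about 1–2 mm each.
- Laid the bar on the bench clear of the rail and let go.

**Last checks (wrist camera):**
- **Stop:** the red line is at y = −152.3 and the middle of the yellow band at −153.4. The line is inside the 6 mm band, about 1.1 mm before its middle and not past it.
- **Bar:** it lies in line with the rail, its tip about 80 mm in front of the mouth. The gripper is open and well above everything. I didn't measure whether the bar lies flat.
- **Other things:** I touched none of them, but did not check each one again at the end.

**What disagreed:**
- **Finger length:** the fingertips lie about 19 mm behind the TCP, not 11 mm ahead as stated. My first grasp closed on air above the shaft, so I went about 29 mm lower, checking the force on the way down.
- **Line position:** after the last tap the top camera put the line near −156, at about its one-pixel limit. The scene camera gave −152.5 and the arm's own position −153.1. I went by the closer wrist view.

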